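# Lock the label reel and hold the tension arm forward for threading

### The arm

A 6-joint arm with a two-finger parallel gripper is mounted at the origin on the work surface. World frame = base frame: x ahead of the robot, y to its left, z up, the work surface at z = 0. Lengths are in m, angles in rad, forces in N, time in s.
With the tool pointing down it reaches from about 0.2 to 0.875 m from the base axis. Payload 3.4 kg.
Tool frame: the origin (TCP) lies midway between the tips of the shut fingers; the grasp point (between the pads) lies 19 mm behind it; z points along the fingers, y is the direction in which the jaws open and shut (so a half turn about z gives the same grasp; the last joint's range is limited). The gripper opens to 94 mm and grips with 3 to 60 N. Pads are 16 mm wide; open, the fingers measure 119 mm over their backs; the gripper's body (75 mm by 177 mm) begins 78 mm behind the grasp point.
Start: joints at [-1.346, 0.276, 1.505, -0, 1.361, -0.121], TCP at [0.195, -0.541, 0.205] pointing down, gripper open.
Joint ranges: [-2.89, 2.89], [-0.75, 2.08], [0.22, 2.7], [-1.18, 4.32], [0.11, 2.71], [-2.7, 2.7]. Speed limits (rad/s): [2.57, 2.57, 3.14, 3.14, 3.14, 3.14].

### API

Orientations are given as a unit quaternion [w, x, y, z].
In Python, from workcell import ctrl, cams gives the robot as it stands.
- The arm moves only by the shell command python3 -m crank 'ROWS' [FORCE]. ROWS is JSON, a list of rows, each a list of 7 numbers: the shift along the world's x, y, z in m, then the turn, a rotation vector about the world's x, y, z in degrees, then the opening in per cent of the stroke, from 0 (shut) to 100 (fully open). In form: [[x, y, z, rx, ry, rz, hand], ...]. A call has 1 to 8 rows; each row shifts and turns the pose as measured when the row begins; what a row does not reach is not made up. A row lasts 1/10 s, in which the tool goes at most 50 mm and 8.59 degrees, less where a joint would pass 70% of its speed; a pose out of reach is approached as far as the arm can. A call with a gripper value outside its range is refused whole. The fingers move at their own pace and stop on an object; FORCE is the grip in N (left out, the last holds). Time passes only in rows, so rows that do not move let the fingers close. It gives the time, the measured TCP pose, the force and the opening at its end, in the units of the state.
- ctrl.read_state(): the state, without advancing time (a new reading comes with each control period).
- cams.read_camera(name): name is "scene" or "top" or "wrist"; returns a dict with "frame" (400x640x3 uint8, red, green, blue), "fx", "fy", "cx", "cy" (pixels), "distortion" ([k1, k2, p1, p2, k3] as OpenCV has them; the pictures are not rectified), "origin" and "rotation" of the camera in the world; the wrist camera has in their place "hand_eye" (4x4, takes a point from camera to tool coordinates, whose origin is the TCP and whose axes are the flange's). Camera axes: x right, y up, looking along -z (the intrinsics and any distortion apply to the point x, -y, -z); pixel columns grow to the right and rows downward; lengths in m; the calibration is good to about 2 mm. A picture is of the moment at which its call begins: read the wrist's pose just before it. There is no depth.
- ctrl.close_job(): hands the job in, once; it reports no verdict.
The state is a dict: "time": time; "joint_pos": joint angles; "dq": joint speeds; "effort": joint torques, N m; "position": TCP position; "orientation": TCP orientation; "force": force on the tool from outside, world axes, zero at the start; "torque": the same for the moment, N m; "width": opening from 0.0 (shut) to 1.0 (fully open).
Only numpy, scipy, OpenCV 4.12 (cv2) and the standard library are available. Lean on these libraries where they do the work, as an engineer would, in place of code of your own. Each camera call takes 0.05 s, during which the arm holds its last target.

### The job

A fresh reel of labels has been dropped onto the tube labeller. Lock it down first: turn the lock collar on top of the reel clockwise, seen from above, fully round until its white-lined ear stands at the red locked mark. Then swing the blue spring-loaded tension arm forward, away from the reel, right up to its stop and keep holding it there with the fingers so that a colleague can thread the labels: finish while holding it, with the collar still locked, and leave the tube on the labeller and the things around it where they are.

Things in the scene. Friction and masses are not known exactly. Their poses are not given: they have to be found in the camera images.
- labeller: Tube labeller, fixed: low white cabinet, grey deck, 300 (own x) x 470 (own y) x 60 mm high; origin on the table, deck x -150 to 150, y -210 to 260 mm about it. Own x points away from the robot, own y is the feed direction, 'forward' for the tension arm. The arm's pivot stands at (80, 100) mm, its two rubber stop pins reach 97 mm above the table.
- reel_top (a point): Centre of the reel's hold-down flange, on the spindle axis, 110 mm above the table: a black disc 112 mm in diameter with a white (open) and a red (locked) mark on its rim. Under it lies the reel of white labels, 124 mm in diameter, top 106 mm above the table, on a 148 mm plate. Reel and flange are braked and do not turn.
- print_module (a point): Centre of the top of the fixed white print module with a display, 72 (labeller's x) x 60 mm, 135 mm above the table, on the far forward corner of the deck; a thin steel peel blade stands on its near side, top 111 mm. Two fixed guide rollers, 24 mm wide, top 113 mm, stand at (-125, 95) and (115, 175) mm in the labeller's x and y.
- lock_collar: Lock collar, captive on the reel's spindle above the black flange: aluminium ring 46 mm in diameter, 20 mm tall, with a blue ear on either side, each 10 mm thick, 14 mm tall, 76 mm over their ends. Origin on its axis at its underside, 111.5 mm above the table; z up, own x along the ear with the white line. The 22 mm spindle end shows 12 mm above it. Turns at 0.06 N m, stays where left.
- tension_arm: Blue flat tension arm, 18 mm wide and 8 mm thick, underside 87 mm and top 95 mm above the table, that swings level about an upright pivot. The origin lies on the pivot axis, own x runs along the arm to the web roller 125 mm out, own z up. A torsion spring drives it back towards the reel.
- collar_grip (a point): Point on the collar's axis, 12 mm above its underside, 123.5 mm above the table: the middle height to grip.
- collar_turn (a joint): Angle of the lock collar in rad, growing clockwise seen from above: 0 with the white-lined ear at the white open mark (0.65 rad counter-clockwise of the labeller's own x), 1.30 with it at the red locked mark (0.65 rad clockwise of own x), where it meets a hard stop. It starts between 0 and 0.3.
- roller_mid (a point): Middle of the white web roller that stands upright at the arm's tip, 124.5 mm above the table; the roller is 20 mm in diameter, runs from 97 to 152 mm above the table and turns freely on its axle, whose 5 mm end shows above it. It may be gripped or pushed.
- tension_swing (a joint): Angle of the tension arm in rad, growing forward, which is clockwise seen from above: 0 at the rest stop (arm pointing 25 degrees towards the reel from the labeller's -x direction), 1.08 at the forward stop. The spring asks for about 3.6 N at the roller at rest, rising to 7.6 N at the forward stop; if let go the arm flies back.
- nest_tube: Bystander: capped sample tube, 16 mm in diameter and 100 mm long with its purple cap, lying loose on the two rubber rollers of the tube nest, along the labeller's x. The origin lies on its axis, 45 mm from the round end, own x towards the cap.
- tube_rack: Bystander: white rack of yellow- and purple-capped sample tubes, 108 x 156 mm and 98 mm tall, loose on the table beside the reel end of the labeller. Origin at the centre of its underside.
- sample_cup: Bystander: yellow sample cup with a blue lid, 62 mm in diameter and 62 mm tall, loose on the table beyond the feed end. Origin at the centre of its underside.
- spare_reel: Bystander: spare reel of labels lying flat, 96 mm in diameter and 40 mm tall, loose on the table beyond the feed end. Origin at the centre of its underside.

How it is judged:
By the outcome, as a careful person would: the job done as asked, in the order asked, and still so for the second after the job is handed in, while the arm keeps its last pose, push and grip.
It also fails if it takes over 54 s, if anything falls off the work surface, if the arm or the gripper's body presses on something with over 40 N, if the wrist force passes 120 N, or if a joint passes its speed limit or range.

## Working session

There is one attempt and no reset: what is moved stays moved. The work goes in short steps, Python scripts to look and compute and a shell command to move; the robot and the scene stay as the last step left them, time stands still between calls to the robot, and variables do not carry over. Pictures are saved under pics/ and viewed, and the job is handed in when it is done.

```bash
mkdir -p pics; ls
cat > h.py <<'E'
import cv2,numpy as np,json
from workcell import ctrl,cams
from scipy.spatial.transform import Rotation as R
def snap(n,f):
    s=ctrl.read_state(); c=cams.read_camera(n)
    cv2.imwrite('pics/'+f,c['frame'][:,:,::-1])
    c=dict(c)
    if 'hand_eye' in c and c['hand_eye'] is not None:
        T=np.eye(4);q=s['orientation'];T[:3,:3]=R.from_quat([q[1],q[2],q[3],q[0]]).as_matrix();T[:3,3]=s['position']
        M=T@np.array(c['hand_eye']);c['origin']=M[:3,3];c['rotation']=M[:3,:3]
    np.save('pics/'+f+'.npy',c,allow_pickle=True); return c
def load(f): return np.load('pics/'+f+'.npy',allow_pickle=True).item()
def K(c): return np.array([[c['fx'],0,c['cx']],[0,c['fy'],c['cy']],[0,0,1.]])
def atz(c,uv,z):
    p=cv2.undistortPoints(np.array([[uv]],float),K(c),np.array(c['distortion'],float))[0,0]
    d=np.array(c['rotation'])@np.array([p[0],-p[1],-1]);o=np.array(c['origin'])
    return o+d*(z-o[2])/d[2]
def proj(c,P):
    p=(np.array(P)-np.array(c['origin']))@np.array(c['rotation'])
    p=p*[1,-1,-1]
    return cv2.projectPoints(p.reshape(1,3),np.zeros(3),np.zeros(3),K(c),np.array(c['distortion'],float))[0][0,0]
def crop(f,x0,y0,x1,y1,k,out):
    im=cv2.imread('pics/'+f)[y0:y1,x0:x1]; cv2.imwrite('pics/'+out,cv2.resize(im,None,fx=k,fy=k,interpolation=cv2.INTER_CUBIC))
E
python3 - <<'E'
from h import *
s=ctrl.read_state();print(s)
for n in ['scene','top','wrist']:
    c=snap(n,n+'0.png');print(n,c['origin'],c['fx'])
E
```

```text
pics
{'time': 0.0, 'joint_pos': array([-1.34600630e+00,  2.76588195e-01,  1.50610051e+00,  1.70213009e-05,
        1.36067593e+00, -1.20985901e-01]), 'dq': array([-0.00015023, -0.00097015, -0.00053625,  0.00028383,  0.0003677 ,
        0.00033964]), 'effort': array([-1.59560888e-03, -4.04585838e+01, -2.37231195e+01,  6.96721463e-02,
        3.46542487e-02, -1.54795716e-04]), 'position': array([ 0.1947684 , -0.54042535,  0.20462161]), 'orientation': array([-8.85225708e-04,  9.85091985e-01,  1.72026148e-01, -3.76532289e-05]), 'force': array([ 0.43803182, -0.19632971,  0.78441984]), 'torque': array([ 0.03764144,  0.00339133, -0.03768669]), 'width': 1.0007148856390151}
scene [ 1.22663836 -0.19968019  0.73393896] 406.22369881786005
top [0.43050899 0.0336947  0.97965009] 363.9426910649081
wrist [ 0.26787921 -0.51444925  0.38287049] 276.0266399609159
```

View pics/top0.png

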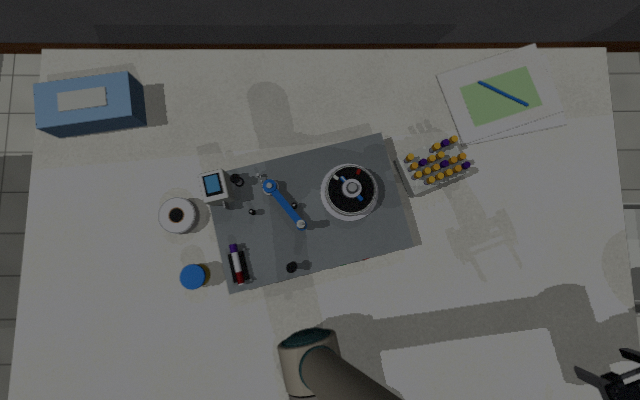

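View pics/scene0.png

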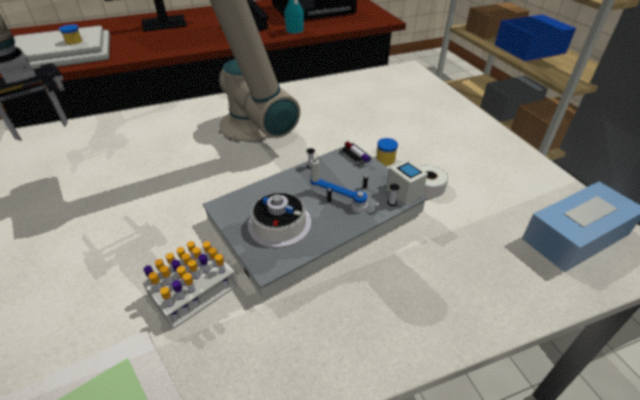

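Top view: +x is up and +y is left. The labeller is at about (315,212), the reel and collar at (351,189), the arm pivot at (269,186) and the roller at (302,225). I'll enlarge these.

Run:
```python
from h import *
crop('top0.png',310,150,400,225,8,'c1.png')
crop('top0.png',195,130,425,295,3.4,'c2.png')
```

```text
(no output)
```

View pics/c1.png

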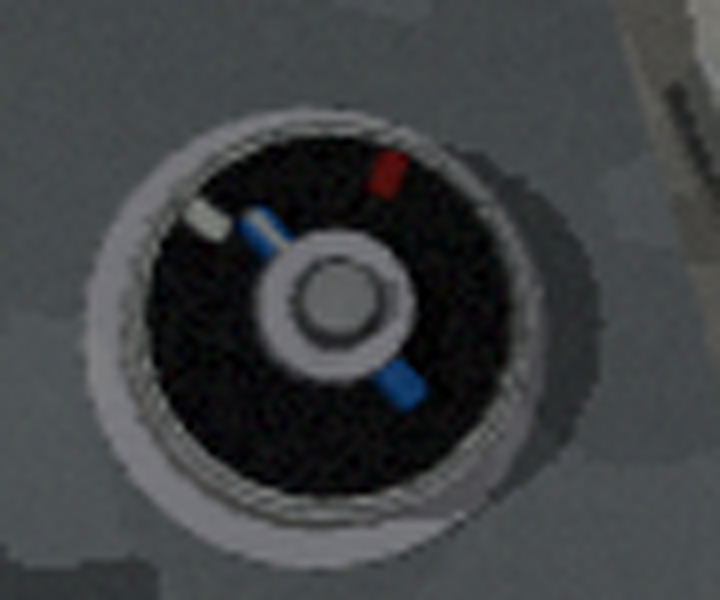

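View pics/c2.png

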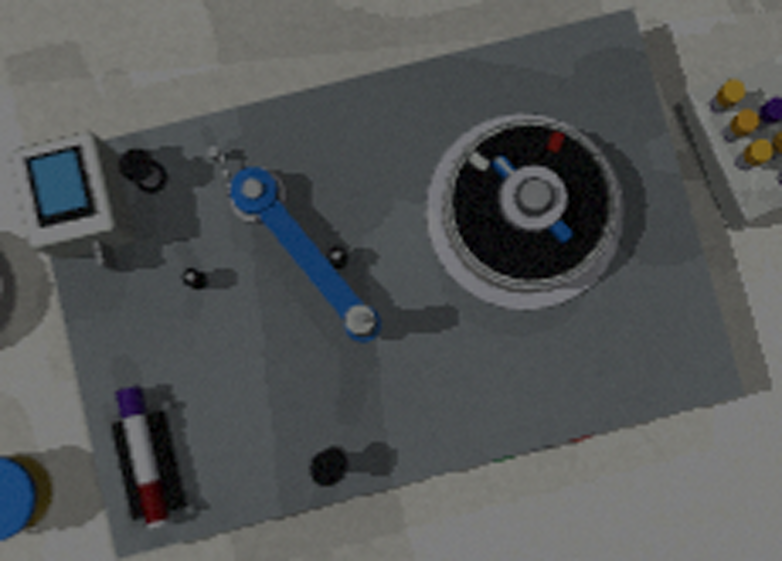

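```bash
cat > m.py <<'E'
from h import *
c=load('top0.png')
P=lambda x,y,z:atz(c,((x+.5)/8-.5+310,(y+.5)/8-.5+150),z)
Q=lambda x,y,z:atz(c,((x+.5)/3.4-.5+195,(y+.5)/3.4-.5+130),z)
f=P(328,315,.11);sp=P(341,298,.1435);w=P(208,220,.11);r=P(388,175,.11)
e1=P(262,222,.1255);e2=P(405,393,.1255)
print('flange',f,'spindle',sp)
C=(f+sp)[:2]/2
a=lambda p,q:np.degrees(np.arctan2(*(p-q)[:2][::-1]))
aw,ar=a(w,f),a(r,f);print('marks',aw,ar,'yaw',(aw+ar)/2,'ear',a(e1,e2),'mid',(e1+e2)/2,np.linalg.norm(e1-e2))
roll=Q(361,318,.152);piv=Q(254,187,.10);print('roll',roll,'piv',piv,np.linalg.norm((roll-piv)[:2]))
k=[Q(635,10,.06),Q(745,397,.06),Q(118,557,.06)]
for i in k:print(i)
print(a(k[0],k[1]),a(k[2],k[1])-90,np.linalg.norm(k[0]-k[1]),np.linalg.norm(k[1]-k[2]))
E
python3 m.py
```

```text
Traceback (most recent call last):
  File "m.py", line 5, in <module>
    f=P(328,315,.11);sp=P(341,298,.1435);w=P(208,220,.11);r=P(388,175,.11)
  File "m.py", line 3, in <lambda>
    P=lambda x,y,z:atz(c,((x+.5)/8-.5+310,(y+.5)/8-.5+150),z)
                   ~~~^^^^^^^^^^^^^^^^^^^^^^^^^^^^^^^^^^^^^^^
  File "h.py", line 16, in atz
    d=np.array(c['rotation'])@np.array([p[0],-p[1],-1]);o=np.array(c['origin'])
      ~~~~~~~~~~~~~~~~~~~~~~~^~~~~~~~~~~~~~~~~~~~~~~~~~
ValueError: matmul: Input operand 1 has a mismatch in its core dimension 0, with gufunc signature (n?,k),(k,m?)->(n?,m?) (size 3 is different from 4)
```

```bash
python3 - <<'E'
s=open('h.py').read()
s=s.replace("    np.save(","    c['rotation']=rm(c['rotation'])\n    np.save(").replace(".item()",".item()",1)
s=s.replace("def load(f): return np.load('pics/'+f+'.npy',allow_pickle=True).item()","def load(f):\n    c=np.load('pics/'+f+'.npy',allow_pickle=True).item();c['rotation']=rm(c['rotation']);return c")
s=s.replace("def snap","def rm(q):\n    q=np.array(q)\n    return R.from_quat([q[1],q[2],q[3],q[0]]).as_matrix() if q.shape==(4,) else q\ndef snap",1)
open('h.py','w').write(s)
E
python3 m.py; python3 -c "
from h import *
print(load('top0.png')['rotation'],load('wrist0.png')['rotation'])"
```

```text
flange [ 0.56372606 -0.0557379   0.11      ] spindle [ 0.56357874 -0.05615462  0.1435    ]
marks 50.826915412926226 -23.78872423324587 yaw 13.519095589840179 ear 38.926476341871016 mid [ 0.56369168 -0.05573514  0.1255    ] 0.06621534156792715
roll [0.47902448 0.06293428 0.152     ] piv [0.57659007 0.14180638 0.1       ] 0.1254585742104839
[ 0.71959392 -0.14367543  0.06      ]
[ 0.42520123 -0.21673372  0.06      ]
[0.31250176 0.24168735 0.06      ]
13.937308596649041 13.811839449225815 0.3033225520306098 0.4720710225130668
[[-0.00425381  0.99205678 -0.12571894]
 [-0.99998259 -0.00370602  0.00459079]
 [ 0.00408841  0.12573628  0.99205528]] [[ 0.33824952  0.90610908  0.25407402]
 [-0.94105546  0.3260824   0.08991604]
 [-0.00137533 -0.2695118   0.96299611]]
```

Measurements agree with each other: the reel axis is at (0.564,-0.056), labeller yaw about 13.8° and the ear at 39°, so the collar needs about 62° clockwise. Arm length comes out at 125 mm. Next I move over the collar, with the jaws across the ears at a tool yaw of -51°.

```bash
python3 -m crank '[[0.028,0.037,0,0,0,1.5,100],[0.028,0.037,0,0,0,1.5,100],[0.028,0.037,0,0,0,1.5,100],[0.028,0.037,0,0,0,1.5,100],[0.028,0.037,0,0,0,1.5,100],[0.028,0.037,0,0,0,1.5,100],[0.028,0.037,0,0,0,1.5,100],[0.028,0.037,0,0,0,1.5,100]]'
```

```text
time: 0.95
position: [0.4207, -0.2381, 0.2018]
orientation: [-0.001, 0.962, 0.272, -0.001]
force: [1.3, -0.2, 0.1]
width: 1.0
```

```bash
python3 -m crank '[[0.028,0.036,0,0,0,1.5,100],[0.028,0.036,0,0,0,1.5,100],[0.028,0.036,0.001,0,0,1.5,100],[0.028,0.036,0.001,0,0,1.5,100],[0.026,0.034,0.001,0,0,1.0,100],[0,0,0,0,0,0,100]]'
cat > y.py <<'E'
from h import *
s=ctrl.read_state();q=s['orientation'];M=R.from_quat([q[1],q[2],q[3],q[0]]).as_matrix()
print('t',s['time'],'p',s['position'].round(4),'yaw',np.degrees(np.arctan2(M[1,1],M[0,1])).round(2),'tilt',M[:2,2].round(4),'F',s['force'].round(1),'T',s['torque'].round(2),'w',round(s['width'],3),'j6',s['joint_pos'][5].round(3))
E
python3 - <<'E'
import y
from h import *
snap('wrist','wrist1.png')
E
```

```text
time: 1.55
position: [0.565, -0.0464, 0.2036]
orientation: [-0.002, 0.942, 0.336, -0.0]
force: [-0.8, -0.4, -0.0]
width: 0.998
t 1.55 p [ 0.565  -0.0464  0.2036] yaw -50.74 tilt [-0.0017  0.0028] F [-0.8 -0.4 -0. ] T [-0.01  0.01  0.02] w 0.998 j6 0.679
```

View pics/wrist1.png

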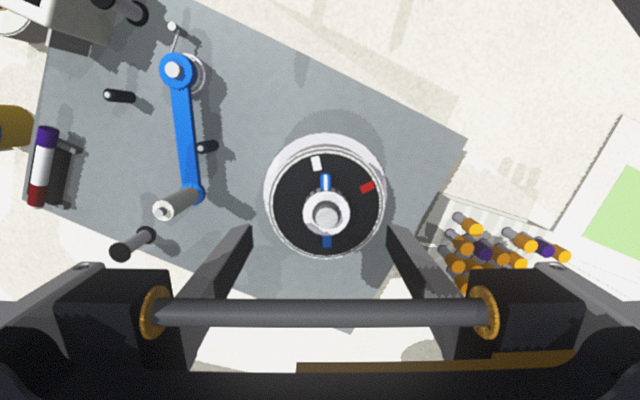

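Wrist view: spindle end at (327,215), ears vertical in the image from (325,180) to (327,243), roller top at (163,210), pivot at (174,70). I'll cross-check the axis.

Run:
```python
from h import *
c=load('wrist1.png')
for n,u,z in [('spindle',(327,215),.1435),('flange',(324.5,206),.11),('roll',(163,210),.152),('piv',(174,70),.1),('tubecap',(48,133),.09),('tubeend',(35,200),.09),('guide',(119,250),.113),('ear1',(325.5,176),.1255),('ear2',(327,246),.1255)]:
    print(n,atz(c,u,z).round(4))
```

```text
spindle [ 0.5644 -0.0556  0.1435]
flange [ 0.5618 -0.0555  0.11  ]
roll [0.4777 0.0622 0.152 ]
piv [0.5735 0.1408 0.1   ]
tubecap [0.4316 0.2237 0.09  ]
tubeend [0.3498 0.2045 0.09  ]
guide [0.3803 0.0875 0.113 ]
ear1 [ 0.5889 -0.034   0.1255]
ear2 [ 0.5342 -0.0813  0.1255]
```

```bash
python3 -m crank '[[-0.0005,-0.006,-0.025,0,0,0,100],[-0.0005,-0.004,-0.025,0,0,0,100],[0,0,-0.02,0,0,0,100],[0,0,-0.012,0,0,0,100],[0,0,0,0,0,0,100]]' 15; python3 y.py
```

```text
time: 2.1
position: [0.5584, -0.063, 0.119]
orientation: [0.0, 0.943, 0.334, -0.003]
force: [0.1, 0.3, -0.3]
width: 1.003
t 2.1 p [ 0.5584 -0.063   0.119 ] yaw -50.96 tilt [-0.0062 -0.0023] F [ 0.1  0.3 -0.3] T [-0.05 -0.02 -0.03] w 1.003 j6 0.657
```

```bash
python3 -m crank '[[0.005,0.006,-0.002,0,0,0,100],[0,0,0,0,0,0,100],[0,0,0,0,0,0,100]]' 15; python3 y.py;python3 y.py
```

```text
time: 2.4
position: [0.5646, -0.0581, 0.1189]
orientation: [0.001, 0.943, 0.333, -0.002]
force: [-0.4, 0.3, 0.0]
width: 1.001
t 2.4 p [ 0.5646 -0.0581  0.1189] yaw -51.07 tilt [-0.0033 -0.0033] F [-0.4  0.3  0. ] T [-0.06 -0.04  0.03] w 1.001 j6 0.671
t 2.4 p [ 0.5646 -0.0581  0.1189] yaw -51.07 tilt [-0.0033 -0.0033] F [-0.4  0.3  0. ] T [-0.06 -0.04  0.03] w 1.001 j6 0.671
```

```bash
python3 -m crank '[[0,0.0025,-0.004,0,0,0,100],[0,0,0,0,0,0,100]]' 15
python3 - <<'E'
import y
from h import *
snap('wrist','wrist2.png')
E
```

```text
time: 2.6
position: [0.5656, -0.0554, 0.116]
orientation: [0.002, 0.943, 0.333, -0.001]
force: [0.5, 0.2, -0.2]
width: 1.003
t 2.6 p [ 0.5656 -0.0554  0.116 ] yaw -51.05 tilt [-0.0006 -0.0039] F [ 0.5  0.2 -0.2] T [-0.05  0.01 -0.01] w 1.003 j6 0.675
```

View pics/wrist2.png

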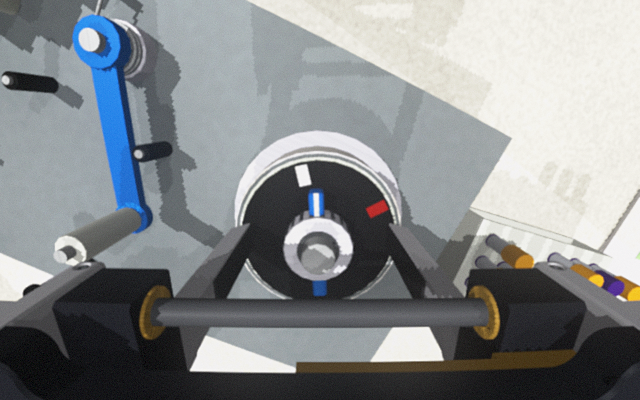

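The collar (318,250) is centred between the fingertips (tips near (247,227) and (392,227)). I'll close on the ring.

```bash
python3 -m crank '[[-0.001,0,0,0,0,0,45],[0,0,0,0,0,0,45],[0,0,0,0,0,0,40],[0,0,0,0,0,0,40],[0,0,0,0,0,0,40]]' 15; python3 y.py
```

```text
time: 3.15
position: [0.565, -0.0555, 0.1168]
orientation: [0.002, 0.943, 0.334, -0.0]
force: [-0.1, -0.0, -0.5]
width: 0.61
t 3.15 p [ 0.565  -0.0555  0.1168] yaw -51.02 tilt [ 0.0009 -0.0045] F [-0.1 -0.  -0.5] T [-0.04  0.02  0.01] w 0.61 j6 0.675
```

```bash
python3 -m crank '[[0,0,0,0,0,0,40],[0,0,0,0,0,0,40],[0,0,0,0,0,0,40],[0,0,0,0,0,0,40]]' 20; python3 y.py
```

```text
time: 3.55
position: [0.5646, -0.0551, 0.1167]
orientation: [0.002, 0.943, 0.333, -0.001]
force: [0.2, 1.1, -0.4]
width: 0.486
t 3.55 p [ 0.5646 -0.0551  0.1167] yaw -51.05 tilt [ 0.0001 -0.0036] F [ 0.2  1.1 -0.4] T [ 0.02  0.01 -0.04] w 0.486 j6 0.675
```

Gripped: 0.486 of the stroke is 46 mm. Now turning clockwise.

```bash
python3 -m crank '[[0,0,0,0,0,-7,30],[0,0,0,0,0,-7,30],[0,0,0,0,0,-7,30],[0,0,0,0,0,-7,30]]' 25; python3 y.py
```

```text
time: 3.95
position: [0.5653, -0.0565, 0.1167]
orientation: [0.003, 0.996, 0.087, -0.001]
force: [-0.1, -0.5, -0.2]
width: 0.482
t 3.95 p [ 0.5653 -0.0565  0.1167] yaw -80.01 tilt [-0.0011 -0.0063] F [-0.1 -0.5 -0.2] T [-0.03  0.04  0.06] w 0.482 j6 1.181
```

```bash
python3 -m crank '[[0,0,0,0,0,-7,30],[0,0,0,0,0,-7,30],[0,0,0,0,0,-7,30],[0,0,0,0,0,-5,30],[0,0,0,0,0,0,30]]'
python3 - <<'E'
import y
from h import *
snap('wrist','wrist3.png')
E
```

```text
time: 4.45
position: [0.5652, -0.058, 0.1167]
orientation: [0.004, 0.989, -0.149, -0.002]
force: [-0.8, -0.4, 0.5]
width: 0.481
t 4.45 p [ 0.5652 -0.058   0.1167] yaw -107.1 tilt [-0.0047 -0.0074] F [-0.8 -0.4  0.5] T [ 0.3   0.07 -0.08] w 0.481 j6 1.654
```

View pics/wrist3.png

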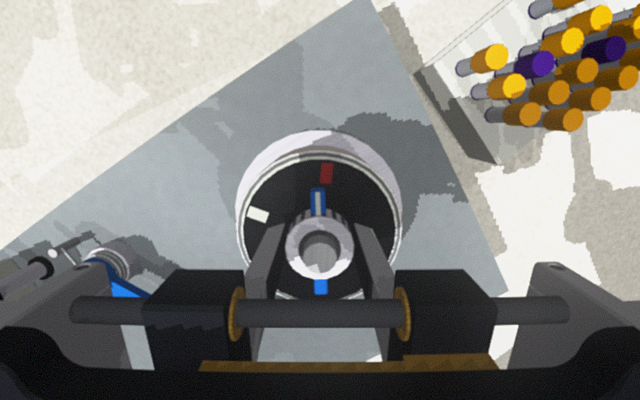

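The ear (318,200) moves with the jaws and is still about 6° short of the red mark (326,173). I'll carry on to the stop.

```bash
python3 -m crank '[[0,0,0,0,0,-4,30],[0,0,0,0,0,-3,30],[0,0,0,0,0,0,30]]'; python3 y.py;  python3 -m crank '[[0,0,0,0,0,-3,30],[0,0,0,0,0,-3,30],[0,0,0,0,0,0,30]]'; python3 y.py
```

```text
time: 4.8
position: [0.565, -0.0583, 0.1167]
orientation: [0.004, 0.978, -0.207, -0.002]
force: [-0.7, 0.6, 1.2]
width: 0.486
t 4.8 p [ 0.565  -0.0583  0.1167] yaw -113.9 tilt [-0.0057 -0.0073] F [-0.7  0.6  1.2] T [ 0.26  0.04 -0.07] w 0.486 j6 1.772
time: 5.1
position: [0.566, -0.0592, 0.1167]
orientation: [0.005, 0.967, -0.253, -0.001]
force: [-0.6, 1.0, 0.7]
width: 0.482
t 5.1 p [ 0.566  -0.0592  0.1167] yaw -119.35 tilt [-0.0046 -0.0093] F [-0.6  1.   0.7] T [0.41 0.1  0.53] w 0.482 j6 1.868
```

Run:
```python
from h import *
snap('wrist','wrist4.png');crop('wrist4.png',220,120,420,280,4,'c4.png')
```

```text
(no output)
```

View pics/c4.png

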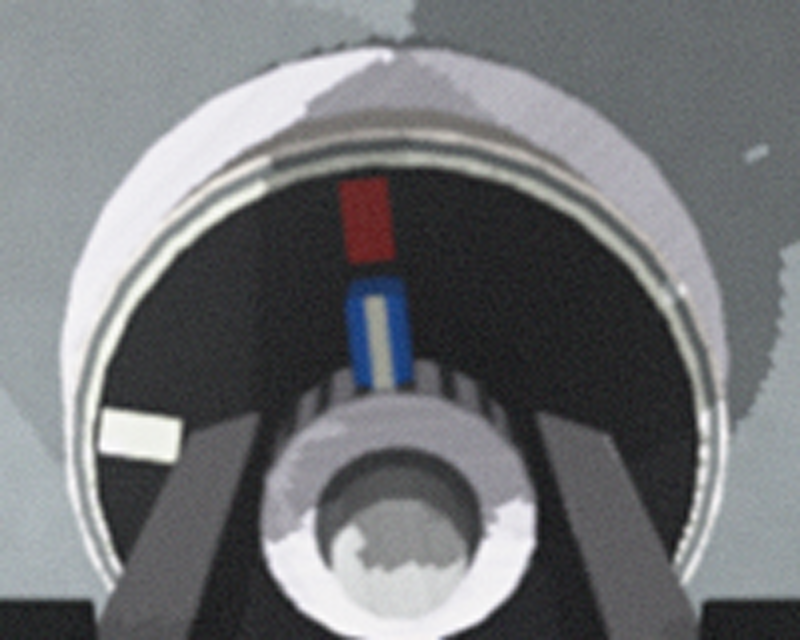

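The white line now points at the middle of the red mark, and the torque jumped to 0.53 Nm, so the collar is at the stop. I'll release and check.

```bash
python3 -m crank '[[0,0,0,0,0,0,80],[0,0,0,0,0,0,80],[0,0,0,0,0,0,80],[0,0,0,0,0,0,80],[0,0,0,0,0,0,80]]'; python3 y.py; python3 -m crank '[[0,0,0.025,0,0,0,80],[0,0,0.03,0,0,0,80],[0,0,0.025,0,0,0,80],[0,0,0,0,0,0,80]]'
python3 - <<'E'
import y
from h import *
snap('wrist','wrist5.png');crop('wrist5.png',220,120,420,280,4,'c5.png')
snap('top','top5.png');crop('top5.png',310,150,400,225,8,'c6.png')
E
```

```text
time: 5.65
position: [0.5658, -0.059, 0.1167]
orientation: [0.005, 0.968, -0.252, -0.001]
force: [-0.1, 0.2, 0.1]
width: 0.799
t 5.65 p [ 0.5658 -0.059   0.1167] yaw -119.23 tilt [-0.0049 -0.0087] F [-0.1  0.2  0.1] T [-0.01  0.02 -0.06] w 0.799 j6 1.865
time: 6.05
position: [0.5643, -0.0587, 0.1979]
orientation: [0.005, 0.968, -0.252, -0.003]
force: [0.3, -0.8, 0.3]
width: 0.799
t 6.05 p [ 0.5643 -0.0587  0.1979] yaw -119.22 tilt [-0.0086 -0.0076] F [ 0.3 -0.8  0.3] T [ 0.   -0.    0.05] w 0.799 j6 1.863
```

View pics/c5.png

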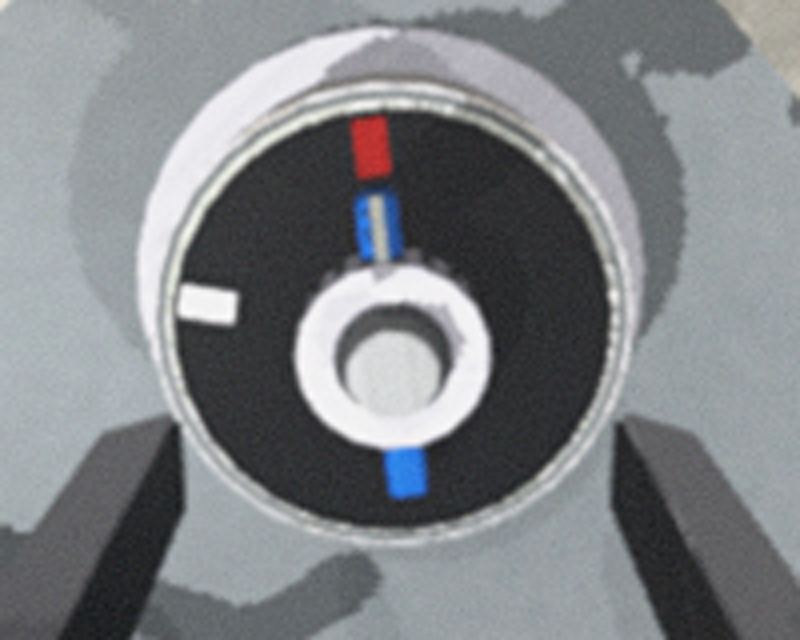

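View pics/c6.png

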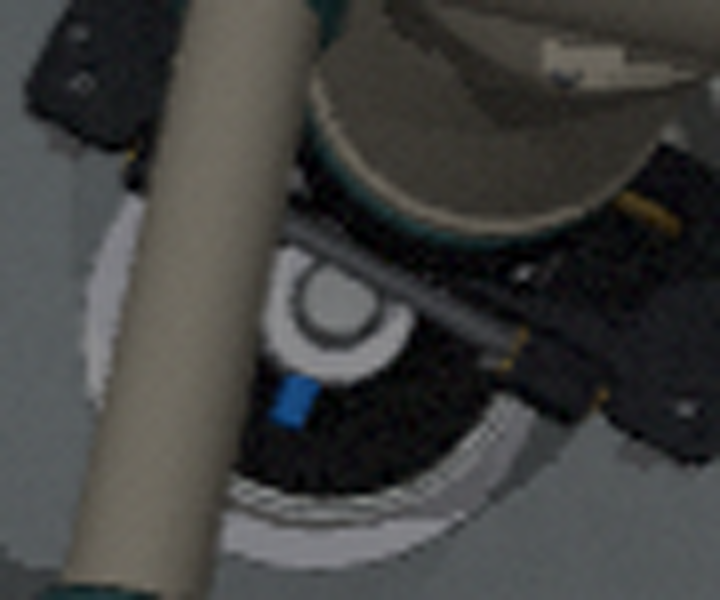

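Run:
```python
from h import *
c=load('wrist5.png')
P=lambda x,y,z:atz(c,((x+.5)/4-.5+220,(y+.5)/4-.5+120),z)
a=lambda p,q:np.degrees(np.arctan2(*(p-q)[:2][::-1])).round(2)
f=np.array([.5637,-.0557,0])
print(a(P(378,193,.1255),P(406,497,.1255)), a(P(371,147,.11),P(391,326,.11)),P(394,372,.1435),P(391,326,.11),a(P(207,304,.11),P(391,326,.11)))
```

```text
-24.33 -23.25 [ 0.56246064 -0.05814327  0.1435    ] [ 0.56322668 -0.05801577  0.11      ] 53.44
```

Locked: ear at -24.3°, red mark at -23.3° (collar seen from above, good). Now to the roller at (0.479,0.063).

```bash
python3 -m crank '[[-0.017,0.0243,0,0,0,6.5,70],[-0.017,0.0243,0,0,0,6.8,70],[-0.017,0.0243,0,0,0,6.8,70],[-0.017,0.0243,0,0,0,6.8,70],[-0.017,0.0243,0,0,0,6.8,70],[0,0,0,0,0,0,70],[0,0,0,0,0,0,70]]'
python3 - <<'E'
import y
from h import *
c=snap('wrist','wrist6.png');print(proj(c,[.4785,.0627,.152]))
E
```

```text
time: 6.85
position: [0.4666, 0.0663, 0.1816]
orientation: [0.007, 0.999, 0.05, -0.015]
force: [0.2, 0.4, 0.2]
width: 0.701
t 6.85 p [0.4666 0.0663 0.1816] yaw -84.31 tilt [-0.0296 -0.0151] F [0.2 0.4 0.2] T [ 0.04 -0.03 -0.02] w 0.701 j6 1.482
[324.35111519 205.73357312]
```

View pics/wrist6.png

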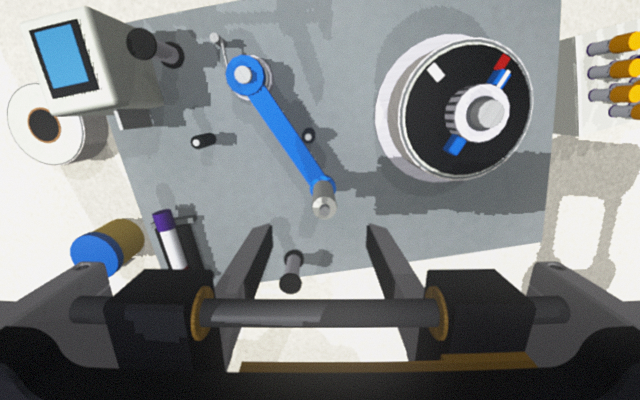

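```bash
python3 -m crank '[[0.011,-0.003,0,0.9,-1.7,0,70],[0,0,0,0,0,0,70],[0,0,0,0,0,0,70]]'; python3 y.py
```

```text
time: 7.2
position: [0.4785, 0.061, 0.1796]
orientation: [-0.0, 0.999, 0.047, -0.002]
force: [-0.6, 0.1, 0.2]
width: 0.701
t 7.2 p [0.4785 0.061  0.1796] yaw -84.64 tilt [-0.003   0.0004] F [-0.6  0.1  0.2] T [ 0.02 -0.02  0.03] w 0.701 j6 1.459
```

```bash
python3 -m crank '[[0,0.001,-0.02,0,0,0,70],[0,0,-0.022,0,0,0,70],[0,0,-0.02,0,0,0,70],[0,0,-0.008,0,0,0,70],[0,0,0,0,0,0,70]]'; python3 y.py
```

```text
time: 7.7
position: [0.4804, 0.0598, 0.1075]
orientation: [0.0, 0.999, 0.044, -0.002]
force: [-0.5, 0.5, -0.1]
width: 0.7
t 7.7 p [0.4804 0.0598 0.1075] yaw -84.98 tilt [-0.0031 -0.0009] F [-0.5  0.5 -0.1] T [0.04 0.02 0.04] w 0.7 j6 1.464
```

```bash
python3 -m crank '[[-0.001,0.0025,0,0,0,0,8],[0,0,0,0,0,0,8],[0,0,0,0,0,0,8],[0,0,0,0,0,0,8],[0,0,0,0,0,0,8],[0,0,0,0,0,0,8],[0,0,0,0,0,0,8],[0,0,0,0,0,0,8]]' 30
python3 - <<'E'
import y
from h import *
c=snap('wrist','wrist7.png')
E
```

```text
time: 8.5
position: [0.4819, 0.0632, 0.1109]
orientation: [-0.0, 0.999, 0.043, 0.002]
force: [-0.1, -0.1, -0.5]
width: 0.206
t 8.5 p [0.4819 0.0632 0.1109] yaw -85.04 tilt [0.0031 0.0005] F [-0.1 -0.1 -0.5] T [ 0.    0.03 -0.02] w 0.206 j6 1.471
```

View pics/wrist7.png

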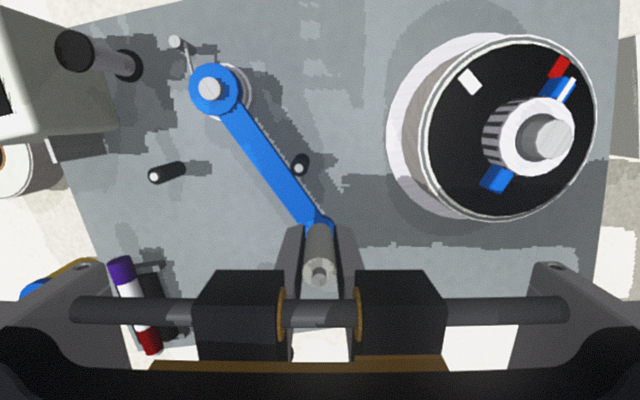

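Roller gripped (0.206 of the stroke is about 20 mm). Now I swing it along the arc about the pivot at (0.576,0.141).

```bash
python3 -m crank '[[-0.0096,0.0137,-0.001,0,0,-2,8],[-0.0078,0.0152,-0.001,0,0,-2,8],[-0.0056,0.0158,0,0,0,-2,8],[-0.0034,0.0164,0,0,0,-2,8],[0,0,0,0,0,0,8]]' 35; python3 y.py
```

```text
time: 9.05
position: [0.4567, 0.1145, 0.1109]
orientation: [0.011, 1.0, -0.027, 0.003]
force: [2.0, -4.6, -2.1]
width: 0.207
t 9.05 p [0.4567 0.1145 0.1109] yaw -93.04 tilt [ 0.0057 -0.0225] F [ 2.  -4.6 -2.1] T [-0.22 -0.27  0.01] w 0.207 j6 1.753
```

```bash
python3 -m crank '[[-0.0026,0.0190,-0.001,0.6,0,-2,8],[0.0004,0.0192,-0.001,0.6,0,-2,8],[0.0032,0.0189,0,0.3,0,-2,8],[0,0,0,0,0,0,8]]'; python3 y.py
```

```text
time: 9.45
position: [0.4555, 0.1627, 0.1108]
orientation: [0.007, 0.997, -0.077, 0.0]
force: [-0.3, -6.7, 0.6]
width: 0.205
t 9.45 p [0.4555 0.1627 0.1108] yaw -98.81 tilt [-0.0008 -0.0146] F [-0.3 -6.7  0.6] T [-0.88 -0.01  0.05] w 0.205 j6 1.943
```

```bash
python3 -m crank '[[0.003,0.0130,-0.001,0.5,0,-1,8],[0.0045,0.0120,0,0.5,0,-1,8],[0,0,0,0,0,0,8]]'; python3 y.py
```

```text
time: 9.75
position: [0.4597, 0.1798, 0.1108]
orientation: [0.006, 0.996, -0.091, -0.004]
force: [-2.8, -7.8, 2.5]
width: 0.206
t 9.75 p [0.4597 0.1798 0.1108] yaw -100.45 tilt [-0.0087 -0.0108] F [-2.8 -7.8  2.5] T [-1.01  0.13  0.06] w 0.206 j6 1.996
```

```bash
python3 -m crank '[[0.0030,0.0080,-0.001,0.4,-0.3,0,8],[0.003,0.0070,0,0.3,-0.3,0,8],[0,0,0,0,0,0,8]]'
python3 - <<'E'
import y
from h import *
c=snap('wrist','wrist8.png')
c=snap('top','top8.png');crop('top8.png',195,130,425,295,3.4,'c8.png')
E
```

```text
time: 10.05
position: [0.462, 0.1859, 0.1108]
orientation: [0.007, 0.996, -0.088, -0.003]
force: [-2.7, -7.6, 2.8]
width: 0.205
t 10.05 p [0.462  0.1859 0.1108] yaw -100.05 tilt [-0.0067 -0.0128] F [-2.7 -7.6  2.8] T [-1.    0.22 -0.01] w 0.205 j6 2.003
```

View pics/wrist8.png

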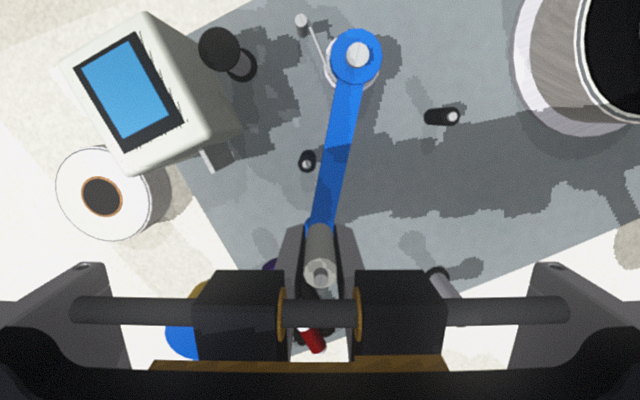

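View pics/c8.png

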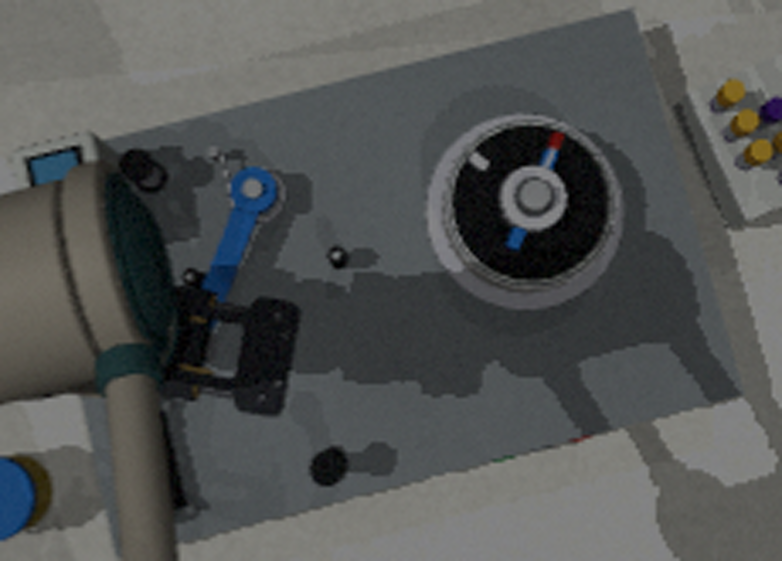

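The collar is still at red. The arm's edge (~326,160) is a few pixels from the forward stop pin (308,160), so I keep pushing in small steps until the force rises.

```bash
for i in 1; do python3 -m crank '[[0.0025,0.0060,0,0.3,0,0,8],[0.002,0.005,0,0.3,0,0,8]]'; done; python3 y.py; python3 -m crank '[[0.002,0.005,0,0,0,0,8],[0.002,0.005,0,0,0,0,8]]'; python3 y.py
```

```text
time: 10.35
position: [0.4634, 0.1897, 0.1107]
orientation: [0.007, 0.996, -0.086, -0.006]
force: [-3.6, -9.2, 4.3]
width: 0.208
t 10.35 p [0.4634 0.1897 0.1107] yaw -99.82 tilt [-0.0132 -0.0131] F [-3.6 -9.2  4.3] T [-1.54  0.38  0.02] w 0.208 j6 2.004
time: 10.55
position: [0.4634, 0.1899, 0.1106]
orientation: [0.016, 0.996, -0.083, -0.01]
force: [-3.7, -12.9, 6.2]
width: 0.209
t 10.55 p [0.4634 0.1899 0.1106] yaw -99.48 tilt [-0.0223 -0.0299] F [ -3.7 -12.9   6.2] T [-1.48  0.42  0.06] w 0.209 j6 2.016
```

Position has stopped advancing and the force rose to 13 N, so it is on the stop. One last row adds some push margin, then I check that it holds.

```bash
python3 -m crank '[[0.003,0.007,0,0.5,-0.5,0,8]]' 40
python3 - <<'E'
import importlib,y
from h import *
for i in range(8): cams.read_camera('top')
importlib.reload(y)
c=snap('wrist','wrist9.png');crop('wrist9.png',240,0,480,220,3,'c9.png')
c=snap('top','top9.png');crop('top9.png',195,130,425,295,3.4,'c10.png')
c=snap('scene','scene9.png')
importlib.reload(y)
E
```

```text
time: 10.65
position: [0.4636, 0.1902, 0.1105]
orientation: [0.017, 0.997, -0.081, -0.009]
force: [-7.1, -18.0, 9.2]
width: 0.203
t 10.65 p [0.4636 0.1902 0.1105] yaw -99.26 tilt [-0.0201 -0.0334] F [ -7.1 -18.    9.2] T [-2.62  0.78  0.07] w 0.203 j6 2.017
t 11.05 p [0.4635 0.1901 0.1106] yaw -99.29 tilt [-0.0197 -0.0328] F [ -5.6 -16.    8.7] T [-2.15  0.63  0.05] w 0.206 j6 2.017
t 11.2 p [0.4635 0.1901 0.1106] yaw -99.29 tilt [-0.0198 -0.0328] F [ -6.2 -15.8   7.3] T [-2.15  0.61  0.15] w 0.206 j6 2.017
```

View pics/c9.png

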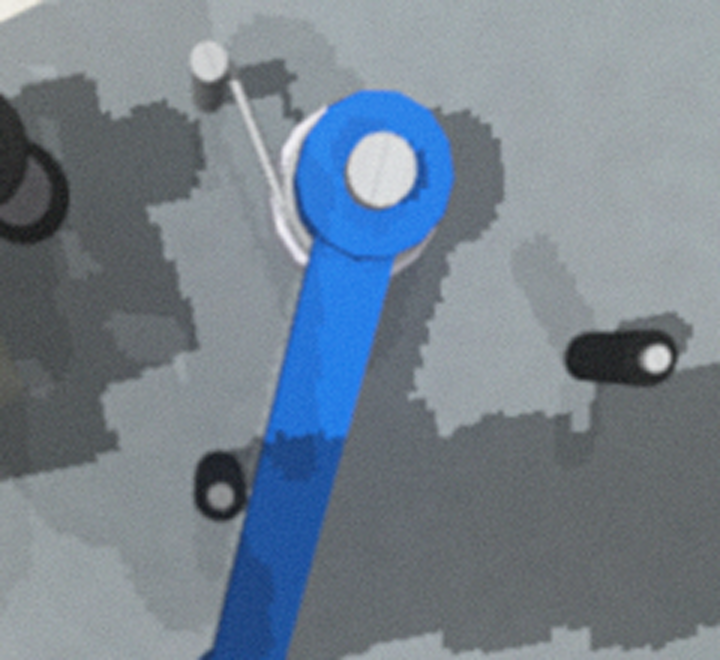

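View pics/c10.png

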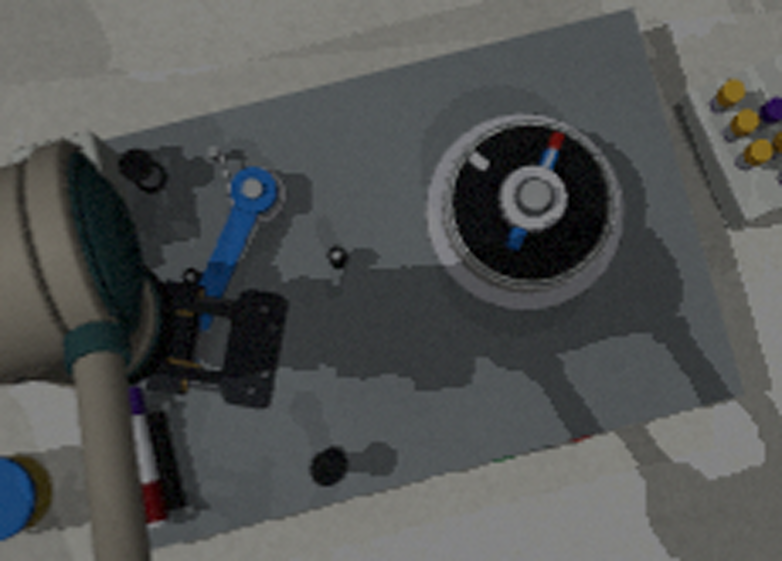

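View pics/scene9.png

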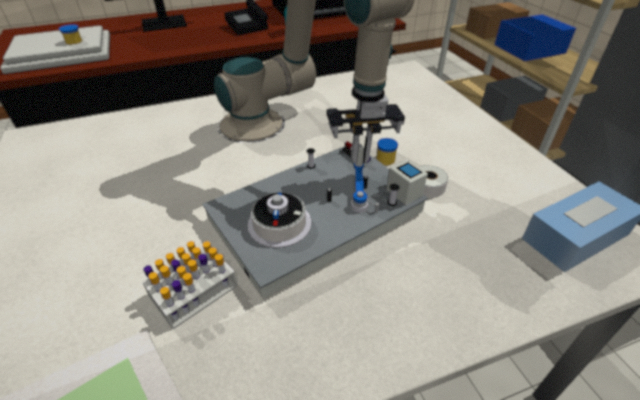

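The arm lies against the forward pin and the push is steady. The collar is at red, and the tube, rack and cup are where they were. Handing in.

```bash
python3 -c "
from workcell import ctrl
print(ctrl.close_job())"
```

```text
the job is handed in; nothing more can be done
None
```

I locked the collar first, then swung the tension arm forward to its stop. I handed the job in at about 11.2 s with the fingers still gripping the roller.

- **Collar:** I turned it clockwise until the torque jumped to 0.53 Nm at the hard stop. After release the ear measured -24.3° against -23.3° for the red mark, which agrees within what I can measure. The last top picture still shows the ear at red.
- **Tension arm:** It lies against the forward stop pin in the wrist picture. The roller position gives an arm direction of about 157°, as expected at the stop. Over the last 0.5 s the position held steady with about 17 N of sideways push, more than the 7.6 N spring, at a 40 N grip setting.
- **Other things:** The tube, rack and cup look unmoved in the pictures. The spare reel was not checked closely at the end: it is hidden in the last top crop, but in the scene view it stands where it did.
- **Disagreements:** The tool ended tilted about 2° under the push, and at the stop there was also about 8 N of vertical force on the tool. Neither affected the hold.

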